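# Fit the hose clamp on the fume extractor's stub

## Task

Take the larger of the two parked worm-drive hose clamps and slide its band over the barbed stub of the fume extractor, past the barbs and fully home between them and the rubber collar, without ramming the collar. Then turn its thumb key clockwise (seen from above) until the band is snug on the stub, clearly resisting more than the bare screw, but without over-tightening and crushing the plastic. Leave the clamp there, and leave the smaller clamp and everything else on the bench alone.

Things in the scene. Friction and masses are not known exactly. Their poses are not given: they have to be found in the camera images.
- clamp_ring (a point): Centre of the upright steel band of the larger hose clamp (loose, 0.08 to 0.13 kg): a ring, bore 50.6 mm, outside 56.6 mm, 20 mm wide. Axes: y along the ring's axis, x towards its screw housing, z up along the screw. It stands in a low black parking stand, housing on a post: lift it straight up 40 mm to clear. Which of the two stands' places it is in varies.
- clamp_housing (a point): Grasp point on the larger clamp's screw housing, a steel block 22 x 22 mm in plan, from 27 mm below to 9 mm above this point; 44 mm from the ring's centre along its x, 11 mm above it; axes as clamp_ring. Pinch it from above on its faces across y, 22 mm apart; the key above fits between the fingers and its top is 44 mm above this point. Both sides are free, on stand and stub.
- key_grip (a point): Centre of the thumb key on the larger clamp's screw: flat steel wing 18 mm wide (its x), 9 mm thick (its y, pinch across it), 18 mm tall, upright over the housing, 46 mm above the ring's centre and 44 mm to its side; fingers reaching 19 mm below its centre just pass over the band. It turns about the vertical.
- jaw: Small steel pad inside the larger clamp's band on the housing side, driven inwards 6 mm per rad of the key. Once it meets the stub, the band adds 0.7 N m per rad at the key, on top of the screw's drag, turning or still. Snug is when the band itself adds 0.07 to 0.42 N m (best about 0.2); above that the plastic is crushed. Its origin starts at the ring's centre and shifts with the jaw.
- stub_home (a point): On the axis of the extractor's barbed plastic stub where the ring's centre must come to lie, 55 mm above the bench. Axes: y along the stub from tip to box (the band slides along +y), x to the side where the clamp's housing must lie, z up. The stub is 48 mm across, so the band has 1.3 mm of play all round. The box begins 56 mm beyond this point.
- screw_key (a joint): Turn of the thumb key, rad: 0 at the loose stop where it starts (key's x along the clamp's x), growing clockwise seen from above, 2.8 at most. The bare screw drags with 0.15 N m while it turns (held still, none to all of it may be felt) and holds itself. Somewhere between 0.4 and 2.1 rad, different each time and not to be seen, the slack is taken up and the band begins to resist.
- barb (a point): On the stub's axis, 10.7 mm before stub_home: the upright backs of four spring barbs, which stand 1.5 mm proud of the band's bore on the diagonals and ramp down over 9 mm towards the tip. Pushing the band over them takes 3 to 12 N; then it is caught between them and the collar.
- rest_post (a point): Top of a grey post (12 x 18 mm in plan) that ends 1.5 mm under the housing of a seated clamp, 44 mm beside stub_home along its x, 37.5 mm above the bench; the housing slides over it.
- stub_tip (a point): Centre of the stub's flat end, 54 mm before stub_home, same axes. The end is 28 mm across and widens to 47.6 mm over 14 mm.
- clamp: The whole larger clamp; its frame is that of clamp_ring.
- fume_extractor: The fume extractor, fixed: grey box 200 x 130 x 96 mm with a round grille on top and the stub out of one side, all on the bench. Origin on the bench below stub_home, axes as stub_home.
- collar: Springy black rubber collar round the stub (57 mm across, 8 N per mm) that stops the band; its face is 10.5 mm beyond stub_home. Do not press it with more than 25 N. Origin on the axis, 13 mm beyond stub_home when free.
- small_ring (a point): Centre of the band of the smaller clamp (outer diameter 40 mm), of the same make, in a similar stand; not to be touched. Axes as clamp_ring.
- phone: Black phone 72 x 148 x 9 mm, bystander; origin under its centre.
- open_phone: Phone with its back off, 72 x 148 x 9 mm, bystander; origin under its centre.
- board: Green circuit board 30 x 50 x 6 mm, bystander; origin under its centre.
- solder_spool: Metal spool, 48 mm across, 35 mm tall, bystander; origin under its centre.
- screwdriver: Screwdriver 170 mm long, lying, bystander.
- flux_bottle: White bottle 44 mm across, 85 mm tall, bystander; origin under its centre.
- relay_box: Brass box 60 x 45 x 22 mm, bystander; origin under its centre.
Mind the look-alikes: they are no part of the job. Leave any blue or pink look-alike of the clamp alone.

How it is judged:
By the outcome, as a careful person would: the job done as asked, in the order asked, and still so for the second after the job is handed in, with the robot touching nothing.
It also fails if it takes over 72 s, if anything falls off the work surface, if the arm or the gripper's body presses on something with over 40 N, if the wrist force passes 120 N, or if a joint passes its speed limit or range.

## Robot

A 6-joint arm with a two-finger parallel gripper is mounted at the origin on the work surface. World frame = base frame: x ahead of the robot, y to its left, z up, the work surface at z = 0. Lengths are in mm, angles in rad, forces in N, time in s.
With the tool pointing down it reaches from about 350 to 850 mm from the base axis. Payload 8.1 kg.
Tool frame: the origin (TCP) lies on the mounting face of the last link; the fingertips stand 173 mm ahead of it and the grasp point (between the pads) lies 155 mm ahead of it; z points along the fingers, y is the line along which they close (so a half turn about z gives the same grasp; the last joint's range is limited). The gripper opens to 85 mm and grips with 20 to 120 N. Pads are 22 mm wide; open, the fingers measure 114 mm over their backs; the gripper's body (76 mm by 85 mm) begins 54 mm behind the grasp point. The pads swing forward as they close: fully open they stand 13 mm farther back than shut.
Start: joints at [-1.305, 0.13, 1.488, -0, 1.523, -0.085], TCP at [206.21, -563.457, 404.692] pointing down, gripper open.
Joint ranges: [-2.96, 2.96], [-0.89, 2.26], [0.02, 2.5], [-1.34, 4.48], [0, 2.73], [-2.66, 2.66]. Speed limits (rad/s): [2.39, 2.39, 2.79, 3.14, 3.14, 3.14].

## Interface

Orientations are given as a unit quaternion [w, x, y, z].
In Python, from plant import read_state, grab_frame, order gives the robot as it stands.
- The arm moves only by the tool play_rows, never from a script. Its arguments are lists of equal length, an entry for each row: "translation": the shift along the tool's x, y, z in cm, a list of three; "spin": the turn about the tool's z in degrees; "fingers": the closure, from 0 (fully open) to 1 (shut). A call has 1 to 10 rows; each row is the pose to reach, as a shift and turn from the pose commanded when the call began, along the tool's axes at that moment; what a row does not reach only later rows make up. A row lasts 1/12 s, in which the tool goes at most 41.7 mm and 7.16 degrees, less where a joint would pass 70% of its speed; a pose out of reach is approached as far as the arm can. A call with a gripper value outside its range is refused whole. The fingers move at their own pace and stop on an object; "force" is the grip in N (left out, the last holds). Time passes only in rows, so rows that repeat a pose let the fingers close. It gives the time, the measured TCP pose, the force, the opening and the grip force at its end, in the units of the state.
- read_state(): the state, without advancing time (a new reading comes with each control period).
- grab_frame(name): name is "side" or "top"; returns a dict with "frame" (400x640x3 uint8, red, green, blue), "K" (3x3 intrinsics, pixels), "D" ([k1, k2, p1, p2, k3] as OpenCV has them; the pictures are not rectified), "rvec" (rotation vector, rad) and "tvec" (3), from world to camera coordinates, as OpenCV has them. Camera axes: x right, y down, z forward; pixel columns grow to the right and rows downward; lengths in mm; the calibration is good to about 2 mm. A picture is of the moment at which its call begins. There is no depth.
- order.job_done(): hands the job in; it is judged then, once.
The state is a dict: "time_s": time; "joint_pos": joint angles; "qd": joint speeds; "joint_efforts": joint torques, N m; "position": TCP position; "orientation": TCP orientation; "force": force on the tool from outside, world axes, zero at the start; "torque": the same for the moment, N m; "opening": finger opening in mm; "gripper_force": force on a finger pad.
Only numpy, scipy, OpenCV 4.12 (cv2) and the standard library are available. Lean on these libraries where they do the work, as an engineer would, in place of code of your own. Each camera call takes 0.05 s, during which the arm holds its last target. There are 200 camera calls.

## Working session

There is one attempt and no reset: what is moved stays moved. The work goes in short steps, Python scripts to look and compute and a tool call to move; the robot and the scene stay as the last step left them, time stands still between calls to the robot, and variables do not carry over. Pictures are saved under pics/ and viewed, at most 10 in all, crops included, and the job is handed in when it is done.

Besides the shell and the picture viewer there is one more tool, called after "Request:" by a JSON object that holds its "op" and its "data", one argument or row to a line. play_rows: Moves the arm, as the interface text tells. Its arguments: {"type":"object","properties":{"translation":{"type":"array","items":{"type":"array","items":{"type":"number"}}},"spin":{"type":"array","items":{"type":"number"}},"fingers":{"type":"array","items":{"type":"number"}},"force":{"type":"number"}},"required":["translation","spin","fingers"]}

```bash
mkdir -p pics; ls; cat > h.py <<'E'
import numpy as np, cv2, pickle
from plant import read_state, grab_frame, order
def snap(n,f):
    d=grab_frame(n); cv2.imwrite(f'pics/{f}.png',d['frame'][:,:,::-1]); pickle.dump(d,open(f'pics/{f}.pkl','wb')); return d
def load(f): return pickle.load(open(f'pics/{f}.pkl','rb'))
def ray(d,uv):
    K,D=np.array(d['K'],float),np.array(d['D'],float)
    p=cv2.undistortPoints(np.array(uv,float).reshape(-1,1,2),K,D).reshape(-1,2)
    R=cv2.Rodrigues(np.array(d['rvec'],float))[0]; t=np.array(d['tvec'],float).reshape(3)
    return -R.T@t, np.c_[p,np.ones(len(p))]@R
def plane(d,uv,z):
    c,r=ray(d,uv); return c+r*((z-c[2])/r[:,2])[:,None]
def proj(d,P):
    return cv2.projectPoints(np.array(P,float).reshape(-1,1,3),np.array(d['rvec'],float),np.array(d['tvec'],float),np.array(d['K'],float),np.array(d['D'],float))[0].reshape(-1,2)
def tri(d1,u1,d2,u2):
    A=np.zeros((3,3));b=np.zeros(3)
    for d,u in((d1,u1),(d2,u2)):
        c,r=ray(d,[u]); r=r[0]/np.linalg.norm(r[0]); M=np.eye(3)-np.outer(r,r); A+=M;b+=M@c
    return np.linalg.solve(A,b)
E
python3 - <<'E'
from h import *
for n in('side','top'):
    d=snap(n,n+'0'); c,_=ray(d,[[320,200]]); print(n,c,d['K'][0])
print(read_state())
E
```

```text
pics
side [  400.93683892 -1102.0851814   1282.71642598] [507.18337276   0.         317.26914446]
top [ 445.61996966 -154.61686977 1033.96998361] [392.4168171    0.         321.11087363]
{'time_s': 0.1, 'joint_pos': array([-1.30540026e+00,  1.31092769e-01,  1.48917097e+00,  1.64721420e-05,
        1.52299739e+00, -8.53808521e-02]), 'qd': array([ 9.49759029e-04, -2.30240369e-03, -2.51526943e-03,  6.49740139e-04,
        1.29026167e-03, -5.35750051e-05]), 'joint_efforts': array([ 8.42522004e-04, -5.70954537e+01, -5.01939332e+01, -9.25722048e-06,
        8.17513210e-03,  8.31296666e-05]), 'position': array([ 206.15732999, -563.25251502,  403.74450405]), 'orientation': array([-8.31600383e-04,  9.84658558e-01,  1.74490198e-01, -6.67933815e-05]), 'force': array([-0.80051648, -0.79176544,  0.5454113 ]), 'torque': array([0.01285067, 0.01029382, 0.03055055]), 'gripper_force': 0.0, 'opening': 85.34818742070564}
```

View pics/top0.png

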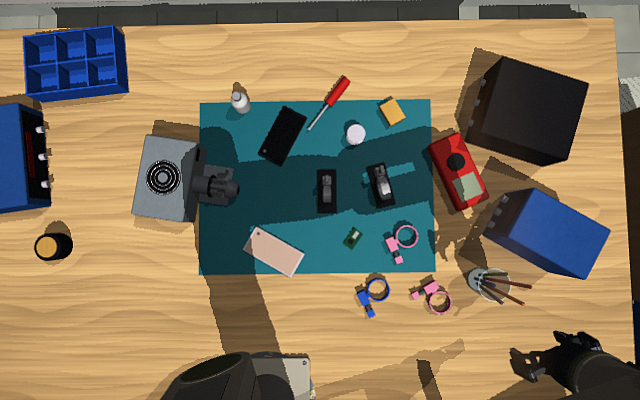

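View pics/side0.png

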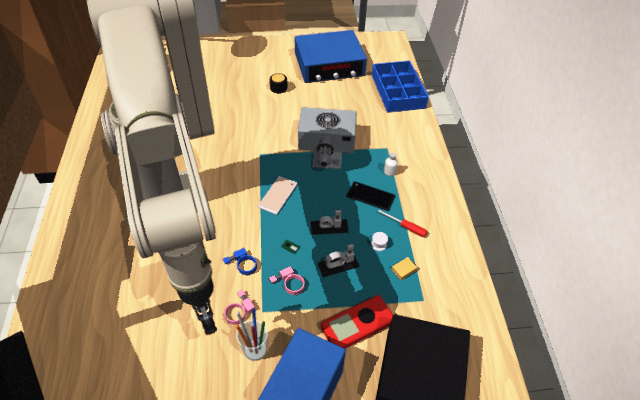

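The top view shows the extractor at (165,178) with its stub at (220,186). The parked clamps are at (327,190) and (381,185); in the side view they are at (328,225) and (340,260). The pink and blue rings at (405,237), (375,290) and (437,300) are look-alikes. The larger clamp is probably the one at (381,185) top, so I'll check an enlarged crop.

```bash
python3 - <<'E'
from h import *
t=load('top0')['frame'][:,:,::-1];s=load('side0')['frame'][:,:,::-1]
g=lambda im:np.clip(255*(im/255.)**0.5,0,255).astype(np.uint8)
a=cv2.resize(g(t[155:225,300:410]),None,fx=5,fy=5,interpolation=2)   # 550x350 -> origin 300,155
b=cv2.resize(g(s[205:280,300:365]),None,fx=5,fy=5,interpolation=2)
c=cv2.resize(g(t[155:215,185:250]),None,fx=4,fy=4,interpolation=2)
W=np.zeros((600,800,3),np.uint8)
a=cv2.resize(a,(440,280));W[:280,:440]=a   # x4
b=cv2.resize(b,(325,375));W[:375,450:775]=b # x5
W[290:530,:260]=c
cv2.imwrite('pics/crop1.png',W)
E
```

```text
(no output)
```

View pics/crop1.png

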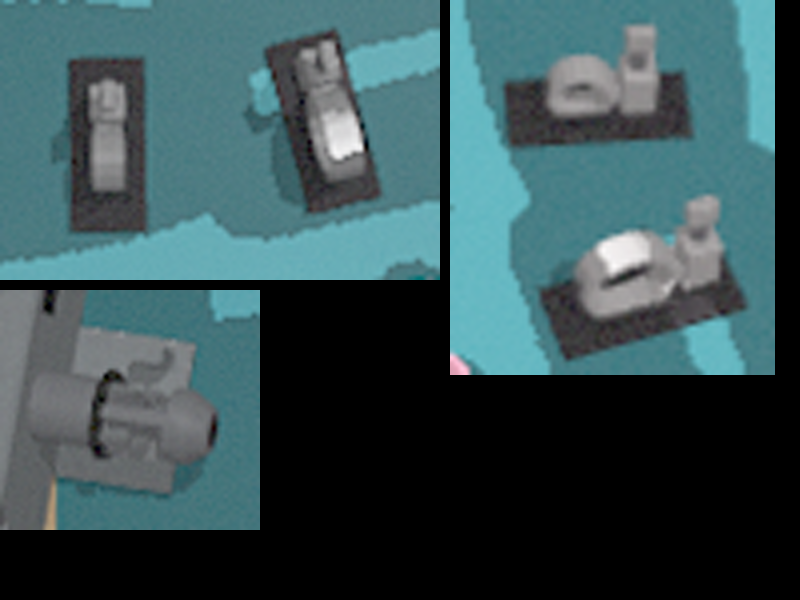

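The crop confirms it: the right-hand clamp, at top (381,185) and side (340,260), has a clearly wider band than the one at (327,190). It is the larger one. Its housing, like the rest post at top (226,172), lies on the +x side. Next is a closer look with pixel ticks to measure from.

```bash
python3 - <<'E'
from h import *
t=load('top0')['frame'][:,:,::-1];s=load('side0')['frame'][:,:,::-1]
g=lambda im:np.clip(255*(im/255.)**0.5,0,255).astype(np.uint8)
def z(im,x0,y0,w,h,f):
    a=cv2.resize(g(im[y0:y0+h,x0:x0+w]),None,fx=f,fy=f,interpolation=0)
    for x in range(x0,x0+w):
        if x%5==0: cv2.line(a,(int((x-x0+.5)*f),0),(int((x-x0+.5)*f),a.shape[0]),(0,255,255) if x%10 else (0,0,255),1)
    for y in range(y0,y0+h):
        if y%5==0: cv2.line(a,(0,int((y-y0+.5)*f)),(a.shape[1],int((y-y0+.5)*f)),(0,255,255) if y%10 else (0,0,255),1)
    return a
W=np.zeros((600,800,3),np.uint8)
def put(a,x,y): W[y:y+a.shape[0],x:x+a.shape[1]]=a
put(z(t,364,160,34,50,8),0,0)     #272x400
put(z(s,316,240,46,40,8),280,0)   #368x320
put(z(t,188,165,60,42,6),0,402-0)[:0] if False else None
put(z(t,192,168,50,39,5),0,403)
put(z(s,303,128,44,40,6),280,330)
cv2.imwrite('pics/crop2.png',W)
# stand rect
for n,im,(x0,y0,w,h) in(('top',t,(364,158,38,55)),('side',s,(314,240,50,42))):
    r=im[y0:y0+h,x0:x0+w].astype(int); sat=r.max(2)-r.min(2)
    m=((sat<22)).astype(np.uint8)
    nl,lab,st,_=cv2.connectedComponentsWithStats(m); k=1+st[1:,4].argmax()
    ys,xs=np.where(lab==k); print(n,len(xs),cv2.boxPoints(cv2.minAreaRect(np.c_[xs+x0,ys+y0].astype(np.float32))).tolist())
E
```

```text
top 829 [[363.5978088378906, 167.04202270507812], [383.7536315917969, 161.4818115234375], [395.3072204589844, 203.36355590820312], [375.1513977050781, 208.92376708984375]]
side 738 [[314.94268798828125, 254.60507202148438], [352.570068359375, 243.53817749023438], [359.19427490234375, 266.0604553222656], [321.56689453125, 277.1273498535156]]
```

View pics/crop2.png

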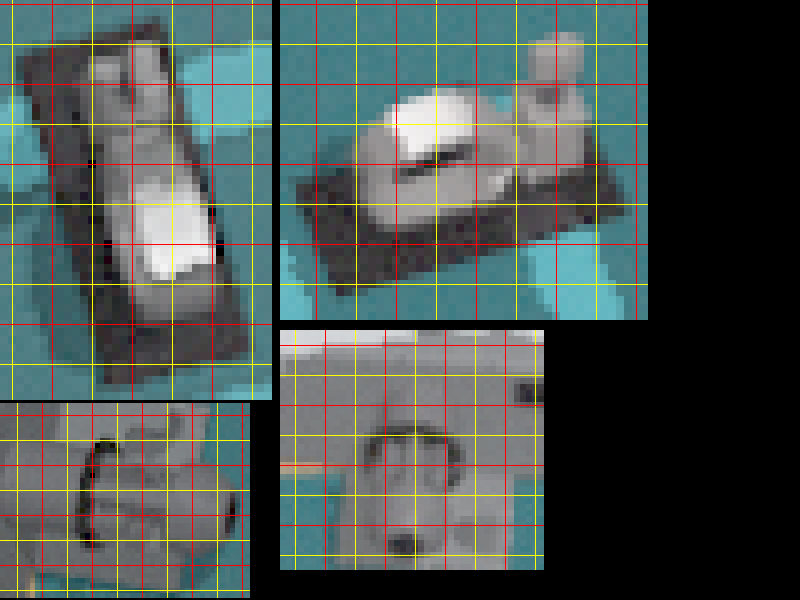

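The larger clamp's key shows at top (382,169) and side (350,247), and its band top is the white patch near top (385,188). The stub tip is at top (238,189.5) and side (323,163). The collar ends are at top (212.5,176) and (210,196).

```bash
python3 - <<'E'
from h import *
np.set_printoptions(precision=1,suppress=True)
T=load('top0');S=load('side0')
print('key',tri(T,(382.2,169.2),S,(350.0,246.8)))
print('tip tri',tri(T,(237.9,189.5),S,(323.3,163.3)),'z55',plane(T,[(237.9,189.5)],55),plane(S,[(323.3,163.3)],55))
c=plane(T,[(212.5,175.9),(209.9,195.9)],55);print('collar',c,c.mean(0))
# side collar: extremes at crop (367,467),(462,480)
c=plane(S,[(303+87/6-.5,128+137/6-.5),(303+182/6-.5,128+150/6-.5)],55);print('collarS',c,c.mean(0))
for z in(0,5,8):
    st=plane(T,[(365.6,167.0),(383.3,162.0),(394.5,203.3),(376.6,207.6)],z)
    ss=plane(S,[(317.9,263),(323.2,275.8),(359,266.0)],z)
    print(z,st[:,:2].ravel(),st.mean(0),'side',ss[:,:2].ravel())
    a=(st[0]+st[1])/2-(st[2]+st[3])/2;print(np.degrees(np.arctan2(a[1],a[0])),np.linalg.norm(a),'edges',np.degrees(np.arctan2(*(st[0]-st[3])[[1,0]])),np.degrees(np.arctan2(*(st[1]-st[2])[[1,0]])))
# extractor box top edge orientation, z=96: mask edge; tip->collar axis
E
```

```text
key [ 580.4 -294.3   84.5]
tip tri [537.7  63.4  58.9] z55 [[538.3  64.3  55. ]] [[537.9  67.1  55. ]]
collar [[573.7 128.5  55. ]
 [523.3 134.9  55. ]] [548.5 131.7  55. ]
collarS [[522.  129.8  55. ]
 [575.  115.7  55. ]] [548.5 122.8  55. ]
0 [ 598.3 -262.9  611.  -310.1  500.8 -337.   490.2 -289.6] [ 550.1 -299.9    0. ] side [ 490.8 -288.3  502.5 -333.6  611.9 -307.9]
13.77666732234289 112.37226657788842 edges 13.854716005532488 13.699977534610008
5 [ 597.6 -262.4  610.2 -309.4  500.6 -336.1  490.  -289. ] [ 549.6 -299.2    5. ] side [ 490.4 -291.5  502.2 -336.6  611.1 -311. ]
13.776667322342876 111.82886460123972 edges 13.854716005532477 13.699977534610017
8 [ 597.1 -262.1  609.7 -308.9  500.4 -335.6  489.8 -288.6] [ 549.3 -298.8    8. ] side [ 490.2 -293.4  501.9 -338.4  610.6 -312.9]
13.776667322342885 111.50282341525049 edges 13.854716005532504 13.699977534609996
```

```bash
cat >> h.py <<'E'
def R_now(s=None):
    s=s or read_state(); w,x,y,z=s['orientation']
    from scipy.spatial.transform import Rotation as Q
    return Q.from_quat([x,y,z,w]).as_matrix()
def go(p,yaw):
    """tool-frame shift in cm and spin deg to TCP p, tool-x yaw in deg"""
    s=read_state(); R=R_now(s); y0=np.degrees(np.arctan2(R[1,0],R[0,0]))
    print('pos',np.round(s['position'],1),'yaw',round(y0,2),'shift',np.round(R.T@(np.array(p)-s['position'])/10,3),'spin',round((y0-yaw+180)%360-180,2),'F',np.round(s['force'],1),'open',round(s['opening'],1),'t',round(s['time_s'],2))
E
python3 - <<'E'
from h import *
np.set_printoptions(precision=1,suppress=True)
T=load('top0')
g=cv2.cvtColor(T['frame'],cv2.COLOR_RGB2GRAY)
L=cv2.createLineSegmentDetector().detect(g)[0][:,0]
for l in L:
    x1,y1,x2,y2=l
    if np.hypot(x1-x2,y1-y2)>14 and 128<min(x1,x2) and max(x1,x2)<245 and 125<min(y1,y2) and max(y1,y2)<225:
        for z in (96,):
            w=plane(T,[(x1,y1),(x2,y2)],z); v=w[1]-w[0]; a=np.degrees(np.arctan2(v[1],v[0])); print(l,'ang',(a+45)%90-45,'len',np.linalg.norm(v))
go((580,-293,300),13.8)
E
```

```text
[191.8 222.3 156.8 219.5] ang -5.291105959821323 len 85.35452318445712
[148.4 166.2 163.3 158.5] ang 26.647135966380716 len 40.58393099517174
[182.7 220.8 184.7 195.5] ang -4.151849293087807 len 61.10766684837247
[182.4 199.4 182.  173.1] ang 1.4784514957436556 len 63.73642065292811
[130.  212.  144.5 134.4] ang -9.711419889302405 len 191.74123857808644
[194.4 141.9 147.  135.1] ang -9.261328318891572 len 118.15257603851475
[196.7 203.3 194.9 218.2] ang -6.772925454795455 len 36.08313944213127
[231.  134.3 238.3 161.5] ang 14.76485278058297 len 69.31516524932435
[200.4 127.4 219.4 125.6] ang 4.288678821269443 len 46.463735477845596
[205.9 191.9 208.3 177.9] ang -9.647795309356006 len 34.26727757223162
[186.2 194.5 196.  148.2] ang -11.581710799539927 len 114.72854600526182
[153.1 218.  136.8 216.7] ang -5.428384898100745 len 39.986788814017316
[232.  167.6 215.5 165. ] ang -9.944390187682899 len 40.51542812583031
[199.4 200.6 225.5 204.9] ang -10.070627499591097 len 64.2520475084495
pos [ 206.2 -563.3  403.7] yaw 20.1 shift [ 44.4 -12.5  10.4] spin 6.3 F [-0.8 -0.8  0.5] open 85.3 t 0.1
```

Request:
{"op": "play_rows", "data": {
  "translation": [
    [44.4,-12.5,6],
    [44.4,-12.5,6],
    [44.4,-12.5,6],
    [44.4,-12.5,6],
    [44.4,-12.5,6],
    [44.4,-12.5,6],
    [44.4,-12.5,6],
    [44.4,-12.5,6],
    [44.4,-12.5,6],
    [44.4,-12.5,6]
  ],
  "spin": [6.3,6.3,6.3,6.3,6.3,6.3,6.3,6.3,6.3,6.3],
  "fingers": [0.3,0.3,0.3,0.3,0.3,0.3,0.3,0.3,0.3,0.3],
  "force": 30
}}

```text
time_s: 0.93
position: [542.5, -320.0, 350.2]
orientation: [-0.0, 0.993, 0.12, -0.0]
force: [-0.2, -0.5, -0.4]
opening: 59.5
gripper_force: 0.0
```

```bash
python3 - <<'E'
from h import *
go((580,-293,300),13.8)
E
```

```text
pos [ 542.5 -320.   350.2] yaw 13.8 shift [ 4.286 -1.721  5.02 ] spin 0.0 F [-0.2 -0.5 -0.4] open 59.5 t 0.93
```

Request:
{"op": "play_rows", "data": {
  "translation": [
    [4.2,-1.7,5],
    [4.2,-1.7,5],
    [4.2,-1.7,5],
    [4.2,-1.7,5],
    [4.2,-1.7,5],
    [4.2,-1.7,5],
    [4.2,-1.7,5]
  ],
  "spin": [0,0,0,0,0,0,0],
  "fingers": [0.3,0.3,0.3,0.3,0.3,0.3,0.3]
}}

```text
time_s: 1.52
position: [577.6, -296.4, 302.8]
orientation: [0.001, 0.993, 0.119, 0.001]
force: [-1.5, 0.4, 0.6]
opening: 59.8
gripper_force: 0.0
```

```bash
python3 - <<'E'
from h import *
go((580,-293,204.5),13.8)
d=snap('side','side1'); t=snap('top','top1')
g=lambda im:np.clip(255*(im/255.)**0.5,0,255).astype(np.uint8)
W=np.zeros((560,800,3),np.uint8)
a=cv2.resize(g(d['frame'][190:290,300:400,::-1]),(400,400));b=cv2.resize(g(t['frame'][130:230,340:440,::-1]),(400,400))
W[:400,:400]=a;W[:400,400:]=b;cv2.imwrite('pics/c3.png',W[:400])
E
```

```text
pos [ 577.6 -296.4  302.8] yaw 13.71 shift [ 0.293 -0.293  9.829] spin -0.09 F [-1.5  0.4  0.6] open 59.8 t 1.52
```

View pics/c3.png

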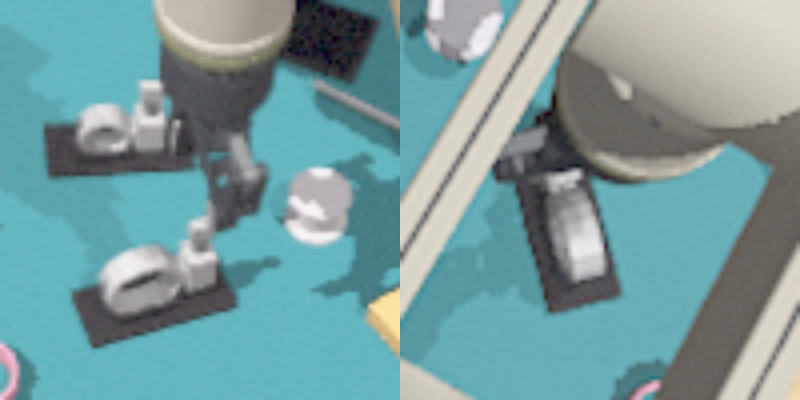

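Request:
{"op": "play_rows", "data": {
  "translation": [
    [0.2,-0.3,5],
    [0.2,-0.3,9],
    [0.2,-0.3,9.7],
    [0.2,-0.3,9.7],
    [0.2,-0.3,9.7],
    [0.2,-0.3,9.7]
  ],
  "spin": [0,0,0,0,0,0],
  "fingers": [0.3,0.3,0.3,0.3,0.3,0.3]
}}

```text
time_s: 2.12
position: [580.2, -292.6, 206.9]
orientation: [0.001, 0.993, 0.12, 0.001]
force: [0.6, -0.8, -0.4]
opening: 59.6
gripper_force: 0.0
```

```bash
python3 - <<'E'
from h import *
go((580,-293,205),13.8)
d=snap('side','side2'); t=snap('top','top2')
g=lambda im:np.clip(255*(im/255.)**0.5,0,255).astype(np.uint8)
W=np.zeros((400,800,3),np.uint8)
a=cv2.resize(g(d['frame'][220:280,310:370,::-1]),(400,400));b=cv2.resize(g(t['frame'][150:210,350:410,::-1]),(400,400))
W[:400,:400]=a;W[:400,400:]=b;cv2.imwrite('pics/c4.png',W[:400])
E
```

```text
pos [ 580.2 -292.6  206.9] yaw 13.78 shift [-0.032  0.034  0.188] spin -0.02 F [ 0.6 -0.8 -0.4] open 59.6 t 2.12
```

View pics/c4.png

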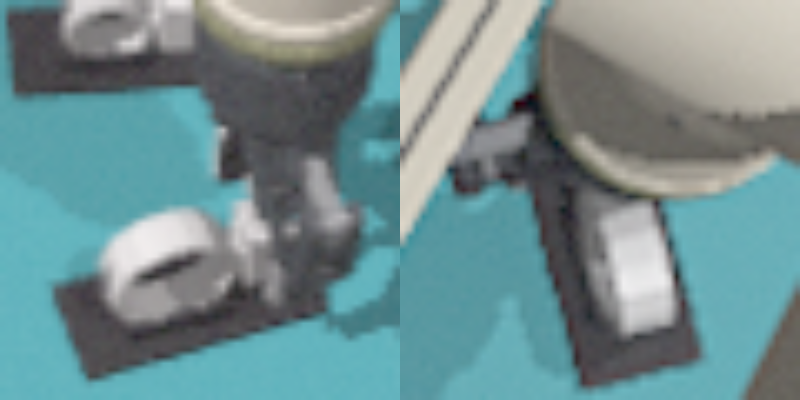

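The fingers straddle the housing: the near finger is at side crop (300,240) and the ring at (165,265) is clear of it. Lowering 2 mm and closing.

Request:
{"op": "play_rows", "data": {
  "translation": [
    [0,0,0.2],
    [0,0,0.2],
    [0,0,0.2],
    [0,0,0.2],
    [0,0,0.2],
    [0,0,0.2],
    [0,0,0.2],
    [0,0,0.2],
    [0,0,0.2],
    [0,0,0.2]
  ],
  "spin": [0,0,0,0,0,0,0,0,0,0],
  "fingers": [0.5,0.65,0.7,0.75,0.8,0.85,0.85,0.85,0.85,0.85],
  "force": 60
}}

```text
time_s: 3.05
position: [579.5, -291.9, 202.7]
orientation: [0.0, 0.993, 0.12, 0.0]
force: [-1.8, 0.7, 5.8]
opening: 20.8
gripper_force: 59.1
```

```bash
python3 - <<'E'
from h import *
go((580,-293,205),13.8); s=read_state(); print(s['force'],s['torque'],s['gripper_force'])
d=load('side2')
c,sn=np.cos(np.radians(13.8)),np.sin(np.radians(13.8)); X=np.array([c,sn,0]);Y=np.array([-sn,c,0]);H=np.array([580.2,-292.6,49.5])
for dx in(-11,11): print(dx,'house',proj(d,[H+X*dx-11*Y-27*np.array([0,0,1])]),'fing',proj(d,[H+X*dx-32*Y-[0,0,15]]))
E
```

```text
pos [ 579.5 -291.9  202.7] yaw 13.8 shift [ 0.023  0.12  -0.227] spin 0.0 F [-1.8  0.7  5.8] open 20.8 t 3.05
[-1.84128014  0.73428808  5.7879024 ] [ 0.03250656  0.15505156 -0.04110615] 59.12132978439331
-11 house [[346.1211542  262.18271273]] fing [[348.91675019 265.76752984]]
11 house [[353.10149503 260.22077307]] fing [[355.98921117 263.7644315 ]]
```

Request:
{"op": "play_rows", "data": {
  "translation": [
    [0,0,-0.5],
    [0,0,-1.5],
    [0,0,-3],
    [0,0,-5],
    [0,0,-7.5],
    [0,0,-10],
    [0,0,-10],
    [0,0,-10],
    [0,0,-10]
  ],
  "spin": [0,0,0,0,0,0,0,0,0],
  "fingers": [0.85,0.85,0.85,0.85,0.85,0.85,0.85,0.85,0.85]
}}

```text
time_s: 3.8
position: [579.0, -291.5, 302.0]
orientation: [-0.0, 0.993, 0.12, -0.0]
force: [0.7, -0.2, -1.2]
opening: 20.7
gripper_force: 59.5
```

```bash
python3 - <<'E'
from h import *
s=read_state();print(s['opening'],s['gripper_force'])
# stub frame estimate
a=np.radians(-9.5);X=np.array([np.cos(a),np.sin(a),0]);Y=np.array([-np.sin(a),np.cos(a),0])
tip=np.array([538,65.5,55]);home=tip+54*Y;print('home',home)
# pre-pose: ring centre 30mm before tip -> TCP
pre=tip-35*Y+44*X+[0,0,11+155]; go(pre+[0,0,60],-9.5); print(pre)
E
```

```text
20.653046911167724 59.456870555877686
home [546.91257072 118.75942248  55.        ]
pos [ 579.  -291.5  302. ] yaw 13.8 shift [  7.189 -30.688   2.109] spin 23.3 F [ 0.7 -0.2 -1.2] open 20.7 t 3.8
[575.61990026  23.71790929 221.        ]
```

Request:
{"op": "play_rows", "data": {
  "translation": [
    [0.7,-3,0],
    [1.6,-6.8,0],
    [2.5,-10.6,0],
    [3.4,-14.4,0],
    [4.3,-18.2,0],
    [5.2,-22,0],
    [6,-25.8,0],
    [6.7,-28.5,0],
    [7.1,-30.2,0],
    [7.2,-30.7,0]
  ],
  "spin": [2.3,5,8,11,14,17,20,22,23,23.3],
  "fingers": [0.85,0.85,0.85,0.85,0.85,0.85,0.85,0.85,0.85,0.85]
}}

```text
time_s: 4.63
position: [574.8, 26.8, 300.1]
orientation: [-0.0, 0.997, -0.082, -0.002]
force: [-0.0, 0.1, -0.8]
opening: 20.8
gripper_force: 59.5
```

```bash
python3 - <<'E'
from h import *
go((575.6,23.7,221),-9.5)
E
```

```text
pos [574.8  26.8 300.1] yaw -9.38 shift [0.154 0.294 7.907] spin 0.12 F [-0.   0.1 -0.8] open 20.8 t 4.63
```

Request:
{"op": "play_rows", "data": {
  "translation": [
    [0.1,0.3,2],
    [0.1,0.3,5],
    [0.1,0.3,7.5],
    [0.1,0.3,7.9],
    [0.1,0.3,7.9],
    [0.1,0.3,7.9],
    [0.1,0.3,7.9]
  ],
  "spin": [0,0,0,0,0,0,0],
  "fingers": [0.85,0.85,0.85,0.85,0.85,0.85,0.85]
}}

```text
time_s: 5.22
position: [577.3, 20.1, 224.8]
orientation: [-0.0, 0.997, -0.083, 0.001]
force: [0.4, -0.1, -0.5]
opening: 20.9
gripper_force: 59.4
```

```bash
python3 - <<'E'
from h import *
go((575.6,23.7,221),-9.5)
s=read_state()['position']
d=snap('side','side3'); t=snap('top','top3')
g=lambda im:np.clip(255*(im/255.)**0.5,0,255).astype(np.uint8)
def z(im,x0,y0,w,h,f):
    a=cv2.resize(g(im[y0:y0+h,x0:x0+w,::-1]),None,fx=f,fy=f,interpolation=0)
    for x in range(x0,x0+w):
        if x%5==0: cv2.line(a,(int((x-x0+.5)*f),0),(int((x-x0+.5)*f),4 if x%10 else 10),(0,0,255),1)
    for y in range(y0,y0+h):
        if y%5==0: cv2.line(a,(0,int((y-y0+.5)*f)),(4 if y%10 else 10,int((y-y0+.5)*f)),(0,0,255),1)
    return a
a=np.radians(-9.5);X=np.array([np.cos(a),np.sin(a),0]);Y=np.array([-np.sin(a),np.cos(a),0])
ring=s-44*X-[0,0,166];print('ring',ring,'px',proj(t,[ring]),proj(d,[ring]))
W=np.zeros((480,800,3),np.uint8)
A=z(d['frame'],290,125,55,60,7);B=z(t['frame'],185,155,56,45,7)
W[:420,:385]=A;W[:315,390:782]=B;cv2.imwrite('pics/c5.png',W)
E
```

```text
pos [577.3  20.1 224.8] yaw -9.52 shift [-0.225 -0.328  0.376] spin -0.02 F [ 0.4 -0.1 -0.5] open 20.9 t 5.22
ring [533.86784611  27.35581537  58.7608706 ] px [[252.2894049  190.92354206]] [[323.2000424  171.29771558]]
```

View pics/c5.png

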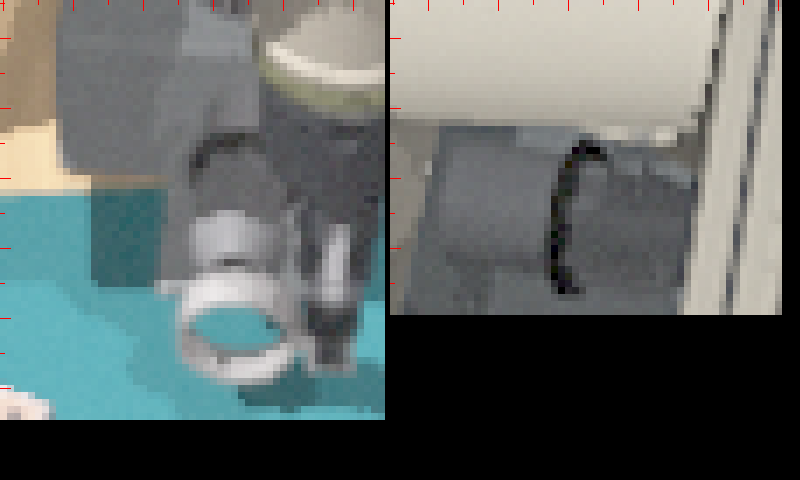

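The ring is held upright at side (323,171) with its bore open. The stub axis lies behind it at about column 322, and the arm hides the ring from the top camera. I'll measure the ring's height and lateral position from the side silhouette.

```bash
python3 - <<'E'
from h import *
np.set_printoptions(precision=2,suppress=True)
d=load('side3')
a=np.radians(-9.5);X=np.array([np.cos(a),np.sin(a),0]);Y=np.array([-np.sin(a),np.cos(a),0]);Z=np.array([0,0,1.])
f=d['frame'].astype(int)[160:185,310:336]; teal=(f[:,:,2]-f[:,:,0]>50)&(f[:,:,1]>70)
n,lab,st,ce=cv2.connectedComponentsWithStats(teal.astype(np.uint8),connectivity=4)
for k in range(1,n):
    if st[k,4]>20: print(st[k]+[310,160,0,0,0],ce[k]+[310,160])
th=np.linspace(0,2*np.pi,200)
P=read_state()['position']
for zo in(162,164,166):
    c0=P-44*X-zo*Z
    m=np.ones((250,400),np.uint8)
    S=16; msk=None
    for dy in(-10,10):
        q=np.array([c0+dy*Y+25.3*(np.cos(t)*X+np.sin(t)*Z) for t in th])
        p=((proj(d,q)-[310,160])*S).astype(np.int32); mm=np.zeros((25*S,26*S),np.uint8); cv2.fillPoly(mm,[p],1); msk=mm if msk is None else msk&mm
    ys,xs=np.where(msk); print(zo,c0,'box',xs.min()/S+310,ys.min()/S+160,np.ptp(xs)/S,np.ptp(ys)/S,'area',len(xs)/S/S,'c',xs.mean()/S+310,ys.mean()/S+160)
E
```

```text
[310 166  26  19 172] [316.35 178.31]
[318 169  12   6  51] [323.16 171.39]
162 [533.95  27.51  63.03] box 316.3125 167.25 13.8125 6.125 area 61.4453125 c 323.2292712968849 170.29190241576606
164 [533.95  27.51  61.03] box 316.3125 167.6875 13.8125 6.0625 area 61.09375 c 323.2149936061381 170.71257992327367
166 [533.95  27.51  59.03] box 316.3125 168.0625 13.8125 6.125 area 60.890625 c 323.2059196176546 171.12237378111368
```

Request:
{"op": "play_rows", "data": {
  "translation": [
    [-0.23,0,0.38],
    [-0.23,0,0.38],
    [-0.23,-1,0.38],
    [-0.23,-2,0.38],
    [-0.23,-2.5,0.38],
    [-0.23,-3,0.38],
    [-0.23,-3,0.38],
    [-0.23,-3,0.38]
  ],
  "spin": [0,0,0,0,0,0,0,0],
  "fingers": [0.85,0.85,0.85,0.85,0.85,0.85,0.85,0.85]
}}

```text
time_s: 5.98
position: [579.1, 51.0, 219.1]
orientation: [0.0, 0.997, -0.082, -0.0]
force: [-0.2, 1.1, -1.4]
opening: 21.1
gripper_force: 59.4
```

Request:
{"op": "play_rows", "data": {
  "translation": [
    [0,-0.4,0],
    [0,-0.8,0],
    [0,-1.2,0],
    [0,-1.6,0],
    [0,-1.6,0],
    [0,-1.6,0]
  ],
  "spin": [0,0,0,0,0,0],
  "fingers": [0.85,0.85,0.85,0.85,0.85,0.85]
}}

```text
time_s: 6.48
position: [582.4, 66.5, 220.9]
orientation: [-0.0, 0.997, -0.083, 0.001]
force: [-3.8, -0.3, 9.6]
opening: 20.9
gripper_force: 61.0
```

```bash
cat >> h.py <<'E'
A=np.radians(-9.5);X=np.array([np.cos(A),np.sin(A),0]);Y=np.array([-np.sin(A),np.cos(A),0]);Z=np.array([0,0,1.])
B=np.stack([X,Y,Z]); TIP=np.array([538,65.5,55])
def st():
    s=read_state(); r=s['position']-44*X-166*Z
    print('ring rel tip (x,y,z):',np.round(B@(r-TIP),2),'F stub axes',np.round(B@s['force'],2),'M',np.round(B@s['torque'],3),'yaw/tilt',np.round(np.degrees([np.arctan2(R_now(s)[1,0],R_now(s)[0,0]),*R_now(s)[:2,2]]),2),'t',round(s['time_s'],2),'j6',round(s['joint_pos'][5],3))
E
python3 -c "
from h import *
st()"
```

```text
ring rel tip (x,y,z): [-0.39  8.28 -0.12] F stub axes [-3.74 -0.96  9.57] M [0.036 0.916 0.022] yaw/tilt [-9.52  0.1   0.02] t 6.48 j6 1.763
```

Request:
{"op": "play_rows", "data": {
  "translation": [
    [0,0,-0.1],
    [0,0,-0.15],
    [0,0,-0.15],
    [0,0,-0.15]
  ],
  "spin": [0,0,0,0],
  "fingers": [0.85,0.85,0.85,0.85]
}}

```text
time_s: 6.82
position: [582.0, 66.3, 221.1]
orientation: [-0.0, 0.997, -0.083, 0.001]
force: [0.4, 0.8, 4.3]
opening: 21.0
gripper_force: 60.1
```

```bash
python3 -c "
from h import *
st()"
```

```text
ring rel tip (x,y,z): [-0.7   8.08  0.12] F stub axes [0.27 0.81 4.32] M [ 0.226  0.165 -0.037] yaw/tilt [-9.51  0.06  0.01] t 6.82 j6 1.763
```

Request:
{"op": "play_rows", "data": {
  "translation": [
    [0,0,-0.1],
    [0,0,-0.2],
    [0,0,-0.25],
    [0,0,-0.25],
    [0,0,-0.25]
  ],
  "spin": [0,0,0,0,0],
  "fingers": [0.85,0.85,0.85,0.85,0.85]
}}

```text
time_s: 7.23
position: [581.5, 66.1, 222.9]
orientation: [0.0, 0.997, -0.083, -0.0]
force: [1.0, -0.1, -1.9]
opening: 21.1
gripper_force: 59.6
```

```bash
python3 -c "
from h import *
st()"
```

```text
ring rel tip (x,y,z): [-1.16  7.82  1.85] F stub axes [ 1.01  0.06 -1.87] M [-0.03  -0.144  0.01 ] yaw/tilt [-9.5  -0.03 -0.01] t 7.23 j6 1.762
```

Request:
{"op": "play_rows", "data": {
  "translation": [
    [0,-0.4,0],
    [0,-0.8,0],
    [0,-1.2,0],
    [0,-1.4,0],
    [0,-1.4,0],
    [0,-1.4,0]
  ],
  "spin": [0,0,0,0,0,0],
  "fingers": [0.85,0.85,0.85,0.85,0.85,0.85]
}}

```text
time_s: 7.73
position: [584.0, 80.4, 223.1]
orientation: [-0.0, 0.997, -0.083, -0.0]
force: [0.6, -0.1, -0.6]
opening: 20.9
gripper_force: 59.6
```

```bash
python3 -c "
from h import *
st()"
```

```text
ring rel tip (x,y,z): [-1.11 22.25  2.07] F stub axes [ 0.62  0.01 -0.6 ] M [ 0.04  -0.02   0.022] yaw/tilt [-9.47 -0.01  0.  ] t 7.73 j6 1.786
```

Request:
{"op": "play_rows", "data": {
  "translation": [
    [0.1,0,0],
    [0.2,0,0],
    [0.2,0,0],
    [0.2,0,0]
  ],
  "spin": [0,0,0,0],
  "fingers": [0.85,0.85,0.85,0.85]
}}

```text
time_s: 8.07
position: [585.9, 79.6, 223.0]
orientation: [0.0, 0.997, -0.083, -0.0]
force: [-0.9, -0.0, -1.3]
opening: 21.0
gripper_force: 59.6
```

```bash
python3 -c "
from h import *
st()"
```

```text
ring rel tip (x,y,z): [ 0.88 21.81  1.96] F stub axes [-0.84 -0.18 -1.33] M [ 0.009  0.186 -0.047] yaw/tilt [-9.51 -0.04  0.  ] t 8.07 j6 1.785
```

Request:
{"op": "play_rows", "data": {
  "translation": [
    [-0.1,0,0],
    [-0.1,-0.4,0],
    [-0.1,-0.8,0],
    [-0.1,-1.2,0],
    [-0.1,-1.6,0],
    [-0.1,-1.8,0],
    [-0.1,-1.8,0]
  ],
  "spin": [0,0,0,0,0,0,0],
  "fingers": [0.85,0.85,0.85,0.85,0.85,0.85,0.85]
}}

```text
time_s: 8.65
position: [588.0, 98.4, 223.1]
orientation: [-0.0, 0.997, -0.083, 0.0]
force: [-0.3, 1.9, -2.2]
opening: 20.4
gripper_force: 59.4
```

```bash
python3 -c "
from h import *
st()"
```

```text
ring rel tip (x,y,z): [-0.11 40.7   2.09] F stub axes [-0.61  1.81 -2.21] M [ 0.153  0.059 -0.037] yaw/tilt [-9.47  0.    0.03] t 8.65 j6 1.816
```

Request:
{"op": "play_rows", "data": {
  "translation": [
    [0,-0.3,0],
    [0,-0.6,0],
    [0,-0.9,0],
    [0,-0.9,0],
    [0,-0.9,0]
  ],
  "spin": [0,0,0,0,0],
  "fingers": [0.85,0.85,0.85,0.85,0.85]
}}

```text
time_s: 9.07
position: [589.5, 107.0, 223.2]
orientation: [-0.0, 0.997, -0.083, 0.0]
force: [-0.6, 1.5, -2.3]
opening: 21.1
gripper_force: 59.4
```

```bash
python3 -c "
from h import *
st()"
```

```text
ring rel tip (x,y,z): [-0.05 49.43  2.17] F stub axes [-0.84  1.38 -2.28] M [ 0.197 -0.016 -0.071] yaw/tilt [-9.49  0.01  0.04] t 9.07 j6 1.83
```

Request:
{"op": "play_rows", "data": {
  "translation": [
    [0,-0.15,0],
    [0,-0.3,0],
    [0,-0.3,0],
    [0,-0.3,0]
  ],
  "spin": [0,0,0,0],
  "fingers": [0.85,0.85,0.85,0.85]
}}

```text
time_s: 9.4
position: [590.1, 109.6, 223.3]
orientation: [-0.0, 0.997, -0.083, 0.0]
force: [0.6, 0.1, -0.5]
opening: 20.8
gripper_force: 59.6
```

```bash
python3 - <<'E'
from h import *
st()
d=snap('side','side4'); t=snap('top','top4')
g=lambda im:np.clip(255*(im/255.)**0.5,0,255).astype(np.uint8)
W=np.zeros((420,800,3),np.uint8)
A_=cv2.resize(g(d['frame'][115:175,290:350,::-1]),(400,400));B_=cv2.resize(g(t['frame'][150:210,185:245,::-1]),(400,400))
W[:400,:400]=A_;W[:400,400:]=B_;cv2.imwrite('pics/c6.png',W)
E
```

```text
ring rel tip (x,y,z): [ 0.11 52.08  2.35] F stub axes [ 0.6   0.17 -0.46] M [ 0.    -0.039 -0.041] yaw/tilt [-9.5   0.03  0.01] t 9.4 j6 1.835
```

View pics/c6.png

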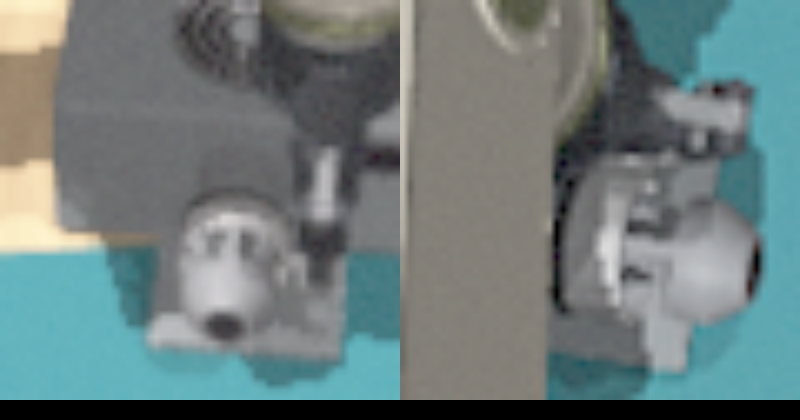

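The ring encircles the stub. In the top crop its front edge is at x≈610 and the barbs show just to its right at (645,210) and (640,270). I'll creep on until the collar is felt.

Request:
{"op": "play_rows", "data": {
  "translation": [
    [0,-0.1,0],
    [0,-0.15,0],
    [0,-0.15,0],
    [0,-0.15,0]
  ],
  "spin": [0,0,0,0],
  "fingers": [0.85,0.85,0.85,0.85]
}}

```text
time_s: 9.83
position: [590.3, 110.6, 223.3]
orientation: [0.0, 0.997, -0.083, 0.0]
force: [-0.2, -5.0, 0.3]
opening: 21.2
gripper_force: 59.8
```

```bash
python3 -c "
from h import *
st()"
```

```text
ring rel tip (x,y,z): [ 0.15 53.07  2.27] F stub axes [ 0.65 -4.99  0.26] M [-0.77  -0.038  0.055] yaw/tilt [-9.51  0.01 -0.04] t 9.83 j6 1.837
```

Request:
{"op": "play_rows", "data": {
  "translation": [
    [0,-0.1,0],
    [0,-0.15,0],
    [0,-0.15,0],
    [0,-0.15,0]
  ],
  "spin": [0,0,0,0],
  "fingers": [0.85,0.85,0.85,0.85]
}}

```text
time_s: 10.17
position: [590.5, 111.4, 223.3]
orientation: [0.001, 0.997, -0.083, -0.0]
force: [-1.2, -9.0, 2.0]
opening: 21.3
gripper_force: 60.0
```

```bash
python3 -c "
from h import *
st()"
```

```text
ring rel tip (x,y,z): [ 0.19 53.98  2.25] F stub axes [ 0.3  -9.05  1.98] M [-1.434  0.067  0.185] yaw/tilt [-9.51 -0.02 -0.11] t 10.17 j6 1.839
```

Request:
{"op": "play_rows", "data": {
  "translation": [
    [0,0.2,0],
    [0,0.35,0],
    [0,0.35,0],
    [0,0.35,0]
  ],
  "spin": [0,0,0,0],
  "fingers": [0.85,0.85,0.85,0.85]
}}

```text
time_s: 10.5
position: [589.8, 109.3, 223.1]
orientation: [-0.0, 0.997, -0.083, -0.0]
force: [-0.0, -0.3, -1.0]
opening: 21.1
gripper_force: 59.6
```

```bash
python3 -c "
from h import *
st()"
```

```text
ring rel tip (x,y,z): [-0.12 51.71  2.06] F stub axes [ 0.03 -0.26 -1.02] M [-0.003 -0.034  0.028] yaw/tilt [-9.5  -0.    0.04] t 10.5 j6 1.834
```

Request:
{"op": "play_rows", "data": {
  "translation": [
    [0,0.1,0],
    [0,0.2,0],
    [0,0.2,0],
    [0,0.2,0]
  ],
  "spin": [0,0,0,0],
  "fingers": [0.85,0.85,0.85,0.85]
}}

```text
time_s: 10.83
position: [589.6, 108.1, 223.2]
orientation: [-0.001, 0.997, -0.083, 0.0]
force: [0.6, 6.2, -2.9]
opening: 20.8
gripper_force: 59.5
```

```bash
python3 -c "
from h import *
st()"
```

```text
ring rel tip (x,y,z): [-0.16 50.55  2.17] F stub axes [-0.44  6.26 -2.93] M [ 1.082 -0.096 -0.353] yaw/tilt [-9.5   0.03  0.13] t 10.83 j6 1.831
```

Captured: the barbs resist at measured y 50.6 and the collar at 53, so home is about 51.7. I'll move there, ease down and release.

Request:
{"op": "play_rows", "data": {
  "translation": [
    [0,-0.1,0],
    [0,-0.22,0],
    [0,-0.22,0.1],
    [0,-0.22,0.15],
    [0,-0.22,0.15],
    [0,-0.22,0.15]
  ],
  "spin": [0,0,0,0,0,0],
  "fingers": [0.85,0.85,0.85,0.85,0.85,0.85]
}}

```text
time_s: 11.33
position: [590.0, 109.2, 221.9]
orientation: [-0.0, 0.997, -0.083, 0.0]
force: [-1.9, 0.8, 2.6]
opening: 20.9
gripper_force: 60.3
```

```bash
python3 -c "
from h import *
st()"
```

```text
ring rel tip (x,y,z): [5.000e-02 5.163e+01 9.000e-01] F stub axes [-1.97  0.49  2.6 ] M [ 0.108  0.267 -0.004] yaw/tilt [-9.5   0.01  0.01] t 11.33 j6 1.834
```

Request:
{"op": "play_rows", "data": {
  "translation": [
    [0,0,0],
    [0,0,0],
    [0,0,0],
    [0,0,0],
    [0,0,0],
    [0,0,0]
  ],
  "spin": [0,0,0,0,0,0],
  "fingers": [0.7,0.6,0.6,0.6,0.6,0.6]
}}

```text
time_s: 11.83
position: [589.9, 109.1, 221.6]
orientation: [0.0, 0.997, -0.083, -0.0]
force: [-0.2, 0.6, -0.4]
opening: 34.2
gripper_force: 0.0
```

```bash
python3 -c "
from h import *
st();go((0,0,0),0)"
```

```text
ring rel tip (x,y,z): [-2.000e-02  5.161e+01  6.000e-01] F stub axes [-0.27  0.52 -0.42] M [ 0.02   0.028 -0.045] yaw/tilt [-9.5 -0.  -0. ] t 11.83 j6 1.834
pos [589.9 109.1 221.6] yaw -9.5 shift [-56.378  20.499  22.163] spin -9.5 F [-0.2  0.6 -0.4] open 34.2 t 11.83
```

Request:
{"op": "play_rows", "data": {
  "translation": [
    [0,0,-3],
    [0,0,-6.5],
    [0,0,-8],
    [0,0,-8],
    [0,0,-8],
    [0,0,-8],
    [0,0,-8],
    [0,0,-8],
    [0,0,-8],
    [0,0,-8]
  ],
  "spin": [0,0,0,-7,-14,-21,-28,-35,-42,-49],
  "fingers": [0.6,0.6,0.6,0.6,0.6,0.6,0.6,0.6,0.6,0.6]
}}

```text
time_s: 12.67
position: [589.9, 109.2, 301.6]
orientation: [-0.0, 0.94, 0.341, -0.0]
force: [-0.9, -0.8, 0.2]
opening: 34.5
gripper_force: 0.0
```

Request:
{"op": "play_rows", "data": {
  "translation": [
    [0,0,0],
    [0,0,0],
    [0,0,0],
    [0,0,0],
    [0,0,0],
    [0,0,0],
    [0,0,0],
    [0,0,0],
    [0,0,0],
    [0,0,0]
  ],
  "spin": [-7,-14,-21,-28,-35,-42,-49,-56,-63,-70],
  "fingers": [0.6,0.6,0.6,0.6,0.6,0.6,0.6,0.6,0.6,0.6]
}}

```text
time_s: 13.5
position: [589.9, 109.1, 301.6]
orientation: [-0.0, 0.575, 0.818, -0.0]
force: [1.5, 0.4, -0.0]
opening: 34.2
gripper_force: 0.0
```

Request:
{"op": "play_rows", "data": {
  "translation": [
    [0,0,0],
    [0,0,0],
    [0,0,0],
    [0,0,0],
    [0,0,0],
    [0,0,0],
    [0,0,0],
    [0,0,0],
    [0,0,0],
    [0,0,0]
  ],
  "spin": [-7,-14,-21,-28,-35,-42,-49,-56,-61,-61],
  "fingers": [0.6,0.6,0.6,0.6,0.6,0.6,0.6,0.6,0.6,0.6]
}}

```text
time_s: 14.33
position: [589.9, 109.2, 301.6]
orientation: [-0.0, 0.081, 0.997, -0.0]
force: [-1.0, -0.6, -0.4]
opening: 34.6
gripper_force: 0.0
```

```bash
python3 -c "
from h import *
go((590,109.2,256),170.5);st()
d=snap('side','side5');snap('top','top5')
g=lambda im:np.clip(255*(im/255.)**0.5,0,255).astype(np.uint8)
cv2.imwrite('pics/c7.png',cv2.resize(g(d['frame'][110:175,285:365,::-1]),(800,600)[:2] and (640,520)))
"
```

```text
pos [589.9 109.2 301.6] yaw 170.74 shift [-0.012  0.005  4.56 ] spin 0.24 F [-1.  -0.6 -0.4] open 34.6 t 14.33
ring rel tip (x,y,z): [-4.000e-02  5.164e+01  8.060e+01] F stub axes [-0.91 -0.73 -0.37] M [-0.016 -0.009 -0.012] yaw/tilt [ 1.7074e+02 -1.0000e-02 -0.0000e+00] t 14.33 j6 -1.312
```

View pics/c7.png

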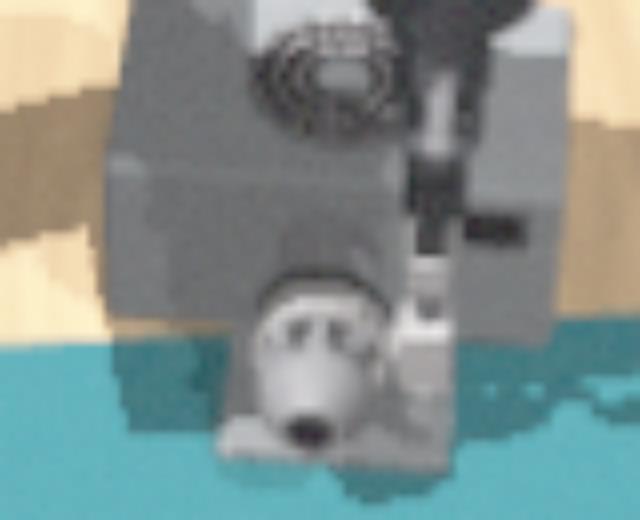

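The clamp is seated. The key is at crop (430,290), directly below the fingers, with the band against the black collar. Descending to grip the key.

Request:
{"op": "play_rows", "data": {
  "translation": [
    [0,0,2],
    [0,0,4],
    [0,0,4.5],
    [0,0,4.5],
    [0,0,4.5],
    [0,0,4.5],
    [0,0,4.5],
    [0,0,4.5],
    [0,0,4.5],
    [0,0,4.5]
  ],
  "spin": [0.2,0.2,0.2,0.2,0.2,0.2,0.2,0.2,0.2,0.2],
  "fingers": [0.6,0.6,0.6,0.65,0.75,0.85,0.95,0.98,0.98,0.98],
  "force": 90
}}

```text
time_s: 15.27
position: [590.6, 109.2, 258.3]
orientation: [0.001, 0.085, 0.996, 0.0]
force: [-0.2, -0.7, 6.5]
opening: 7.0
gripper_force: 88.8
```

```bash
python3 -c "
from h import *
st();print(read_state()['torque'],read_state()['opening'])"
```

```text
ring rel tip (x,y,z): [ 0.63 51.76 37.29] F stub axes [-0.04 -0.71  6.5 ] M [-0.107  0.155  0.027] yaw/tilt [1.7029e+02 1.5000e-01 1.0000e-02] t 15.27 j6 -1.304
[-0.08024593  0.17096197  0.02661397] 7.020025703301815
```

Request:
{"op": "play_rows", "data": {
  "translation": [
    [0,0,-0.1],
    [0,0,-0.15],
    [0,0,-0.15],
    [0,0,-0.15],
    [0,0,-0.15],
    [0,0,-0.15]
  ],
  "spin": [0,0,4,8,12,16],
  "fingers": [0.98,0.98,0.98,0.98,0.98,0.98]
}}

```text
time_s: 15.77
position: [589.9, 109.0, 258.4]
orientation: [-0.0, 0.224, 0.975, -0.0]
force: [-1.3, -1.3, 3.0]
opening: 7.1
gripper_force: 88.7
```

```bash
python3 -c "
from h import *
st()"
```

```text
ring rel tip (x,y,z): [-4.000e-02  5.146e+01  3.735e+01] F stub axes [-1.09 -1.46  3.01] M [-0.341  0.211  0.225] yaw/tilt [ 1.5411e+02 -1.0000e-02 -3.0000e-02] t 15.77 j6 -1.021
```

Request:
{"op": "play_rows", "data": {
  "translation": [
    [0,0,0],
    [0,0,0],
    [0,0,0]
  ],
  "spin": [3,6,9],
  "fingers": [0.98,0.98,0.98]
}}

```text
time_s: 16.02
position: [589.8, 108.9, 258.3]
orientation: [-0.0, 0.299, 0.954, -0.0]
force: [-1.8, -2.2, 2.9]
opening: 7.2
gripper_force: 88.7
```

```bash
python3 -c "
from h import *
st()"
```

```text
ring rel tip (x,y,z): [-5.000e-02  5.133e+01  3.734e+01] F stub axes [-1.41 -2.47  2.92] M [-0.51   0.255  0.187] yaw/tilt [ 1.4516e+02 -2.0000e-02 -4.0000e-02] t 16.02 j6 -0.865
```

Request:
{"op": "play_rows", "data": {
  "translation": [
    [0,0,0],
    [0,0,0],
    [0,0,0]
  ],
  "spin": [3,6,9],
  "fingers": [0.98,0.98,0.98]
}}

```text
time_s: 16.27
position: [589.8, 108.8, 258.4]
orientation: [-0.0, 0.373, 0.928, -0.001]
force: [-2.5, -2.9, 3.7]
opening: 7.1
gripper_force: 88.8
```

```bash
python3 -c "
from h import *
st()"
```

```text
ring rel tip (x,y,z): [-0.08 51.23 37.35] F stub axes [-2.01 -3.3   3.72] M [-0.616  0.33   0.138] yaw/tilt [ 1.3615e+02 -3.0000e-02 -5.0000e-02] t 16.27 j6 -0.708
```

Request:
{"op": "play_rows", "data": {
  "translation": [
    [0,0,0],
    [0,0,0],
    [0,0,0]
  ],
  "spin": [3,6,9],
  "fingers": [0.98,0.98,0.98]
}}

```text
time_s: 16.52
position: [589.7, 108.7, 258.4]
orientation: [-0.0, 0.445, 0.896, -0.001]
force: [-3.7, -2.7, 4.1]
opening: 7.3
gripper_force: 88.9
```

```bash
python3 -c "
from h import *
st()"
```

```text
ring rel tip (x,y,z): [-0.12 51.17 37.36] F stub axes [-3.2  -3.25  4.13] M [-0.721  0.413  0.137] yaw/tilt [ 1.2716e+02 -4.0000e-02 -6.0000e-02] t 16.52 j6 -0.551
```

Request:
{"op": "play_rows", "data": {
  "translation": [
    [0,0,0],
    [0,0,0],
    [0,0,0]
  ],
  "spin": [3,6,9],
  "fingers": [0.98,0.98,0.98]
}}

```text
time_s: 16.77
position: [589.7, 108.7, 258.3]
orientation: [-0.0, 0.514, 0.858, -0.001]
force: [-3.9, -3.5, 4.8]
opening: 7.1
gripper_force: 89.0
```

```bash
python3 -c "
from h import *
st()"
```

```text
ring rel tip (x,y,z): [-0.18 51.1  37.34] F stub axes [-3.23 -4.04  4.76] M [-0.84   0.528  0.24 ] yaw/tilt [ 1.1815e+02 -6.0000e-02 -7.0000e-02] t 16.77 j6 -0.394
```

Request:
{"op": "play_rows", "data": {
  "translation": [
    [0,0,0],
    [0,0,0],
    [0,0,0]
  ],
  "spin": [3,6,9],
  "fingers": [0.98,0.98,0.98]
}}

```text
time_s: 17.02
position: [589.6, 108.6, 258.3]
orientation: [-0.0, 0.58, 0.815, -0.001]
force: [-4.0, -4.2, 5.5]
opening: 7.4
gripper_force: 89.1
```

```bash
python3 -c "
from h import *
st()"
```

```text
ring rel tip (x,y,z): [-0.26 51.04 37.32] F stub axes [-3.26 -4.79  5.53] M [-0.839  0.692  0.2  ] yaw/tilt [ 1.0915e+02 -8.0000e-02 -8.0000e-02] t 17.02 j6 -0.237
```

Request:
{"op": "play_rows", "data": {
  "translation": [
    [-0.03,-0.06,-0.08],
    [-0.06,-0.12,-0.15],
    [-0.06,-0.12,-0.15]
  ],
  "spin": [2,4,7],
  "fingers": [0.98,0.98,0.98]
}}

```text
time_s: 17.27
position: [588.6, 107.7, 259.2]
orientation: [-0.0, 0.628, 0.778, -0.001]
force: [0.8, -3.1, -1.0]
opening: 6.8
gripper_force: 88.2
```

```bash
python3 -c "
from h import *
st()"
```

```text
ring rel tip (x,y,z): [-1.02 49.97 38.16] F stub axes [ 1.25 -2.92 -1.  ] M [-0.566 -0.135  0.193] yaw/tilt [ 1.0221e+02 -7.0000e-02 -6.0000e-02] t 17.27 j6 -0.117
```

Request:
{"op": "play_rows", "data": {
  "translation": [
    [0,0,0],
    [0,0,0],
    [0,0,0]
  ],
  "spin": [3,6,9],
  "fingers": [0.98,0.98,0.98]
}}

```text
time_s: 17.52
position: [588.6, 107.8, 259.1]
orientation: [-0.0, 0.687, 0.726, -0.001]
force: [-0.2, -2.0, -1.5]
opening: 7.2
gripper_force: 88.3
```

```bash
python3 -c "
from h import *
st()"
```

```text
ring rel tip (x,y,z): [-1.06 50.06 38.07] F stub axes [ 0.13 -2.04 -1.47] M [-0.524  0.015  0.19 ] yaw/tilt [ 9.315e+01 -8.000e-02 -6.000e-02] t 17.52 j6 0.041
```

Request:
{"op": "play_rows", "data": {
  "translation": [
    [0,0,0],
    [0,0,0],
    [0,0,0]
  ],
  "spin": [3,6,9],
  "fingers": [0.98,0.98,0.98]
}}

```text
time_s: 17.77
position: [588.6, 107.8, 259.0]
orientation: [-0.0, 0.742, 0.67, -0.001]
force: [-0.4, -2.3, -0.5]
opening: 6.9
gripper_force: 88.2
```

```bash
python3 -c "
from h import *
st()"
```

```text
ring rel tip (x,y,z): [-1.12 50.08 38.05] F stub axes [-0.03 -2.34 -0.55] M [-0.515  0.15   0.175] yaw/tilt [ 8.415e+01 -9.000e-02 -5.000e-02] t 17.77 j6 0.198
```

Request:
{"op": "play_rows", "data": {
  "translation": [
    [0,0,0],
    [0,0,0],
    [0,0,0]
  ],
  "spin": [3,6,9],
  "fingers": [0.98,0.98,0.98]
}}

```text
time_s: 18.02
position: [588.8, 107.8, 259.2]
orientation: [0.0, 0.793, 0.61, -0.001]
force: [0.8, -3.0, -1.5]
opening: 7.0
gripper_force: 88.1
```

```bash
python3 -c "
from h import *
st()"
```

```text
ring rel tip (x,y,z): [-0.9  50.07 38.16] F stub axes [ 1.25 -2.84 -1.53] M [-0.46  -0.243  0.212] yaw/tilt [ 7.515e+01 -5.000e-02 -6.000e-02] t 18.02 j6 0.355
```

Request:
{"op": "play_rows", "data": {
  "translation": [
    [0,0,0],
    [0,0,0]
  ],
  "spin": [3.5,7],
  "fingers": [0.98,0.98]
}}

```text
time_s: 18.18
position: [589.0, 107.7, 259.3]
orientation: [0.0, 0.828, 0.56, -0.0]
force: [2.5, -2.3, -2.7]
opening: 6.8
gripper_force: 88.1
```

```bash
python3 -c "
from h import *
st()"
```

```text
ring rel tip (x,y,z): [-0.69 50.01 38.28] F stub axes [ 2.89 -1.85 -2.67] M [-0.534 -0.573  0.222] yaw/tilt [ 6.813e+01 -1.000e-02 -7.000e-02] t 18.18 j6 0.478
```

Request:
{"op": "play_rows", "data": {
  "translation": [
    [0,0,0],
    [0,0,0]
  ],
  "spin": [3.5,7],
  "fingers": [0.98,0.98]
}}

```text
time_s: 18.35
position: [589.1, 107.6, 259.4]
orientation: [0.001, 0.861, 0.508, -0.0]
force: [2.7, -3.0, -1.2]
opening: 7.1
gripper_force: 88.2
```

```bash
python3 -c "
from h import *
st()"
```

```text
ring rel tip (x,y,z): [-0.54 50.01 38.37] F stub axes [ 3.16 -2.47 -1.21] M [-0.53  -0.644  0.24 ] yaw/tilt [ 6.113e+01  3.000e-02 -7.000e-02] t 18.35 j6 0.6
```

Request:
{"op": "play_rows", "data": {
  "translation": [
    [0,0,0],
    [0,0,0]
  ],
  "spin": [3,6],
  "fingers": [0.98,0.98]
}}

```text
time_s: 18.52
position: [589.2, 107.7, 259.5]
orientation: [0.001, 0.886, 0.463, -0.0]
force: [1.7, -3.4, -0.4]
opening: 7.1
gripper_force: 88.3
```

```bash
python3 -c "
from h import *
st()"
```

```text
ring rel tip (x,y,z): [-0.51 50.05 38.47] F stub axes [ 2.28 -3.08 -0.42] M [-0.548 -0.538  0.264] yaw/tilt [ 5.515e+01  3.000e-02 -6.000e-02] t 18.52 j6 0.704
```

Request:
{"op": "play_rows", "data": {
  "translation": [
    [0,0,0],
    [0,0,0]
  ],
  "spin": [3,6],
  "fingers": [0.98,0.98]
}}

```text
time_s: 18.68
position: [589.1, 107.7, 259.5]
orientation: [0.001, 0.909, 0.416, -0.0]
force: [1.7, -3.1, -0.6]
opening: 7.2
gripper_force: 88.4
```

```bash
python3 -c "
from h import *
st()"
```

```text
ring rel tip (x,y,z): [-0.57 50.08 38.55] F stub axes [ 2.18 -2.74 -0.63] M [-0.496 -0.431  0.316] yaw/tilt [ 4.916e+01  2.000e-02 -6.000e-02] t 18.68 j6 0.809
```

Request:
{"op": "play_rows", "data": {
  "translation": [
    [0,0,0],
    [0,0,0]
  ],
  "spin": [3,6],
  "fingers": [0.98,0.98]
}}

```text
time_s: 18.85
position: [589.1, 107.7, 259.6]
orientation: [0.001, 0.93, 0.368, -0.0]
force: [1.5, -2.3, -0.2]
opening: 7.2
gripper_force: 88.6
```

```bash
python3 -c "
from h import *
st()"
```

```text
ring rel tip (x,y,z): [-0.6  50.1  38.59] F stub axes [ 1.88 -1.98 -0.21] M [-0.427 -0.352  0.312] yaw/tilt [ 4.316e+01  2.000e-02 -6.000e-02] t 18.85 j6 0.913
```

Request:
{"op": "play_rows", "data": {
  "translation": [
    [0,0,0],
    [0,0,0]
  ],
  "spin": [3,6],
  "fingers": [0.98,0.98]
}}

```text
time_s: 19.02
position: [589.1, 107.8, 259.6]
orientation: [0.0, 0.948, 0.319, -0.0]
force: [0.1, -2.8, 1.0]
opening: 6.9
gripper_force: 88.8
```

```bash
python3 -c "
from h import *
st()"
```

```text
ring rel tip (x,y,z): [-0.62 50.1  38.64] F stub axes [ 0.52 -2.71  1.04] M [-0.465 -0.23   0.388] yaw/tilt [ 3.716e+01  1.000e-02 -6.000e-02] t 19.02 j6 1.018
```

The band now adds roughly 0.2 N m: readings rose steadily from about 0.19 to 0.39. Releasing and retreating upwards.

Request:
{"op": "play_rows", "data": {
  "translation": [
    [0,0,0],
    [0,0,0],
    [0,0,0],
    [0,0,0],
    [0,0,0],
    [0,0,-2],
    [0,0,-5],
    [0,0,-9],
    [0,0,-12],
    [0,0,-12]
  ],
  "spin": [0,0,0,0,0,0,0,0,0,0],
  "fingers": [0.85,0.72,0.7,0.7,0.7,0.7,0.7,0.7,0.7,0.7]
}}

```text
time_s: 19.85
position: [590.7, 108.5, 388.5]
orientation: [0.001, 0.947, 0.32, 0.006]
force: [0.9, 0.8, 0.5]
opening: 25.8
gripper_force: 0.0
```

Request:
{"op": "play_rows", "data": {
  "translation": [
    [-3,0,0],
    [-6,0,0],
    [-10,0,0],
    [-14,0,0],
    [-14,0,0],
    [-14,0,0]
  ],
  "spin": [0,0,0,0,0,0],
  "fingers": [0.7,0.7,0.7,0.7,0.7,0.7]
}}

```text
time_s: 20.35
position: [476.2, 22.5, 379.3]
orientation: [0.0, 0.948, 0.319, 0.0]
force: [0.9, 1.0, 0.3]
opening: 25.6
gripper_force: 0.0
```

```bash
python3 - <<'E'
from h import *
st()
d=snap('side','side6'); t=snap('top','top6')
g=lambda im:np.clip(255*(im/255.)**0.5,0,255).astype(np.uint8)
W=np.zeros((400,800,3),np.uint8)
W[:,:400]=cv2.resize(g(d['frame'][110:170,290:350,::-1]),(400,400));W[:,400:]=cv2.resize(g(t['frame'][150:210,185:245,::-1]),(400,400))
cv2.imwrite('pics/c8.png',W)
E
```

```text
ring rel tip (x,y,z): [-97.86 -52.62 158.31] F stub axes [0.75 1.12 0.32] M [ 0.025 -0.018  0.036] yaw/tilt [37.21  0.    0.  ] t 20.35 j6 0.861
```

View pics/c8.png

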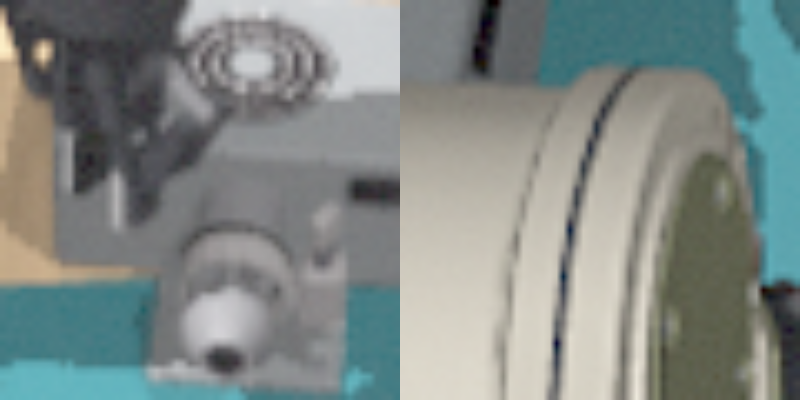

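The side view shows the band seated behind the barbs against the collar, around (235,265). The key is upright and turned at (325,220), and the gripper is well clear. Handing in.

```bash
python3 -c "
from h import *
print(order.job_done())"
```

```text
the job is handed in; nothing more can be done
None
```

The larger clamp is seated between the barbs and the collar and tightened to snug: by my torque readings the band adds about 0.2 N m, with the likely range 0.15 to 0.30. I handed the job in at about 20 s with the gripper clear; no verdict came back.

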